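Index the inspection slide to the microscope

TASK

On the inspection slide, pull the T-handled locking plunger up and give it a quarter turn so that it stays out, then slide the board carriage by its black tab all the way to the end where the microscope stands (not the ring lamp). Finally turn the plunger back so that it drops fully home and locks the carriage there.

Things in the scene. Friction and masses are not known exactly. Their poses are not given: they have to be found in the camera images.
- plunger: Spring plunger: steel shaft with a black T bar on top, 46 long (x), 12 wide (y), 18 mm high; origin at the bar's centre. Home (locked): 110 mm above the table, x parallel to the carriage's. The spring pulls down with 5 N. Lifted 21 to 30 mm (stop) it turns up to 100 degrees either way; turned 90 and let go it rests at 131 mm. Turned back within 12 degrees, it drops home; off a notch it stops 16 mm high.
- carriage: Sliding plate with a green circuit board, a notched steel strip along its front and one upright black grip tab, 36 long (x), 12 thick (y), from 38 to 88 mm above the table; origin in the tab's middle, 73 mm up. Slides only along its y, 70 mm either way from the middle to end stops (friction about 2 N). A notch at the middle and at each stop; bevels draw it in from 6 mm. x points to the rear.
- fixture: Fixed aluminium base of the slide, 270 x 320 mm. Origin on the table below the carriage tab's start; axes parallel to the carriage's, y along the slide. The plunger's shaft stands at x = -65, y = 0 mm in a slotted steel collar, 36 x 40 mm, top 80 mm up: its cross pin lies in the slot when home. Round black thumbscrews, 22 mm across, on the end stops do not move and are not the plunger.
- microscope: Fixed digital microscope behind one end of the slide: black upright barrel 44 mm across with a small tilted screen, 0.34 m tall; the like stand at the other end carries a flat white ring lamp. Origin under the middle of its 110 x 100 mm base; axes parallel to the carriage's. With the carriage at this end's stop its origin is at x = -225, y = 0 mm here; the barrel is 105 mm behind the tab, 120 mm up.

How it is judged:
On the way, in this order (a step that is already met when the one before it is completed fails the run):
1. the plunger is out, turned by more than 60 degrees and stays out by itself, let go (height (world z) of plunger above 0.126 m and angle between the x axis of plunger and the x axis of carriage, either way round above 1.05 rad and contact force between the fingers and plunger below 0.3 N), for 0.2 s.
2. the carriage stands at the microscope's end (within 12 mm) while the plunger still stays out by itself (all of step 1 and y of carriage in the frame of microscope between -0.012 and 0.012 m), for 0.2 s.
At the end, for the whole second after the job is handed in: The carriage is at rest at the microscope's end of the slide (tab within 12 mm of its place there), and the plunger is fully home (T bar's centre below 115 mm, home being 110) with its bar across the slide within 20 degrees (y of carriage in the frame of microscope between -0.012 and 0.012 m and height (world z) of plunger below 0.115 m and angle between the x axis of plunger and the x axis of carriage, either way round below 0.35 rad and linear speed of carriage below 0.01 m/s); the robot touches nothing.
It also fails if it takes over 64 s, if anything falls off the work surface, if the arm or the gripper's body presses on something with over 40 N, if the wrist force passes 120 N, or if a joint passes its speed limit or range.

ROBOT

A 6-joint arm with a two-finger parallel gripper is mounted at the origin on the work surface. World frame = base frame: x ahead of the robot, y to its left, z up, the work surface at z = 0. Lengths are in m, angles in rad, forces in N, time in s.
With the tool pointing down it reaches from about 0.25 to 0.775 m from the base axis. Payload 4 kg.
Tool frame: the origin (TCP) lies at the very end of the fingers, on their centre line; the grasp point (between the pads) lies 19 mm behind it; z points along the fingers, y is the line along which they close (so a half turn about z gives the same grasp; the last joint's range is limited). The gripper opens to 94 mm and grips with 3 to 60 N. Pads are 16 mm wide; open, the fingers measure 119 mm over their backs; the gripper's body (75 mm by 177 mm) begins 78 mm behind the grasp point.
Start: joints at [1.032, 0.087, 1.371, -0, 1.684, -0.103], TCP at [0.232, 0.499, 0.206] pointing down, gripper open.
Joint ranges: [-3.1, 3.1], [-0.76, 2.03], [0.27, 2.55], [-1.08, 4.22], [0.17, 2.65], [-2.57, 2.57]. Speed limits (rad/s): [2.79, 2.79, 3.14, 3.14, 3.14, 3.14].

INTERFACE

Orientations are given as [roll, pitch, yaw] about the fixed x, y, z axes, in that order (R = Rz(yaw) Ry(pitch) Rx(roll)).
In Python, from bench import robot gives the robot as it stands. The module is installed in compiled form; this text tells all that it offers.
- The arm moves only by the tool move_arm, never from a script. Its argument "deltas" is one flat list of numbers, 7 for each row, row after row: the turn, a rotation vector about the tool's x, y, z in rad, then the shift along the tool's x, y, z in cm, then the closure, from -1 (fully open) to 1 (shut). A call has 1 to 8 rows; each row is the pose to reach, as a shift and turn from the pose commanded when the call began, along the tool's axes at that moment; what a row does not reach only later rows make up. A row lasts 1/10 s, in which the tool goes at most 50 mm and 8.59 degrees, less where a joint would pass 70% of its speed; a pose out of reach is approached as far as the arm can. A call with a gripper value outside its range is refused whole. The fingers move at their own pace and stop on an object; the grip force is fixed at half the most. Time passes only in rows, so rows that repeat a pose let the fingers close. It gives the time, the measured TCP pose, the force, the opening and the grip force at its end, in the units of the state.
- robot.get_obs(): the state, without advancing time (a new reading comes with each control period).
- robot.snapshot(name): name is "scene" or "side" or "wrist"; returns a dict with "image" (400x640x3 uint8, red, green, blue), "depth" (400x640 float32, m along the optical axis (not along the pixel's ray), 0 where there is no reading), "fov_y" (degrees; the focal length in pixels is half the picture's height over the tangent of half this angle, whatever the lens; pixels are square), "cx", "cy" (the principal point, pixels), "origin" and "orientation" of the camera in the world; the wrist camera has in their place "T_tool_cam" (4x4, takes a point from camera to tool coordinates, whose origin is the TCP and whose axes are the flange's). Camera axes: x right, y up, looking along -z (the intrinsics and any distortion apply to the point x, -y, -z); pixel columns grow to the right and rows downward; lengths in m; the calibration is good to about 2 mm. A picture is of the moment at which its call begins: read the wrist's pose just before it.
- robot.close_job(): hands the job in; it is judged then, once.
The state is a dict: "time": time; "joint_positions": joint angles; "qvel": joint speeds; "joint_torque": joint torques, N m; "tool_pos": TCP position; "ee_rot": TCP orientation; "wrist_force": force on the tool from outside, world axes, zero at the start; "wrist_torque": the same for the moment, N m; "width": finger opening in m; "finger_force": force on a finger pad.
Only numpy, scipy, OpenCV 4.12 (cv2) and the standard library are available. Lean on these libraries where they do the work, as an engineer would, in place of code of your own. Each camera call takes 0.05 s, during which the arm holds its last target. There are 200 camera calls.

## Working session

There is one attempt and no reset: what is moved stays moved. The work goes in short steps, Python scripts to look and compute and a tool call to move; the robot and the scene stay as the last step left them, time stands still between calls to the robot, and variables do not carry over. Pictures are saved under pics/ and viewed, at most 10 in all, crops included, and the job is handed in when it is done.

Besides the shell and the picture viewer there is one more tool, called after "Call:" in YAML: its name, and indented under it one key for each argument. move_arm: Moves the arm, as the interface text tells. Its arguments: {"type":"object","properties":{"deltas":{"type":"array","items":{"type":"number"}}},"required":["deltas"]}

```bash
mkdir -p pics
cat > h.py <<'E'
import numpy as np,cv2
from scipy.spatial.transform import Rotation as R
from bench import robot
def snap(name,fn):
    o=robot.get_obs(); s=robot.snapshot(name)
    cv2.imwrite('pics/'+fn+'.png',s['image'][:,:,::-1]); 
    f=200/np.tan(np.radians(s['fov_y']/2))
    if name=='wrist':
        T=np.eye(4);T[:3,:3]=R.from_euler('xyz',o['ee_rot']).as_matrix();T[:3,3]=o['tool_pos'];T=T@np.array(s['T_tool_cam'])
        C,M=T[:3,3],T[:3,:3]
    else:
        C=np.array(s['origin']);q=np.array(s['orientation'])
        M=q if q.shape==(3,3) else (R.from_euler('xyz',q).as_matrix() if q.size==3 else R.from_quat(q).as_matrix())
    np.savez('pics/'+fn,C=C,M=M,f=f,cx=s['cx'],cy=s['cy'],depth=s['depth'],image=s['image'])
    return s
def load(fn): return np.load('pics/'+fn+'.npz')
def ray(d,u,v): return d['M']@np.array([(u-d['cx'])/d['f'],-(v-d['cy'])/d['f'],-1])
def onz(d,u,v,z):
    r=ray(d,u,v);return d['C']+r*(z-d['C'][2])/r[2]
def dep(d,u,v): return d['C']+ray(d,u,v)*d['depth'][int(v),int(u)]
E
python3 - <<'E'
from h import *
for n in('scene','side','wrist'):
    s=snap(n,n+'0'); print(n,{k:s[k] for k in s if k not in('image','depth')})
print(robot.get_obs())
E
```

```text
scene {'fov_y': 52.237717493828875, 'cx': 319.71989519031365, 'cy': 199.77835715511, 'origin': array([0.99379387, 0.15779727, 0.65686305]), 'orientation': array([0.60895778, 0.01259919, 1.87417716])}
side {'fov_y': 57.815653109773805, 'cx': 319.38040490522695, 'cy': 200.49066376467255, 'origin': array([ 0.48888468, -0.3997402 ,  0.54151822]), 'orientation': array([ 0.81536136, -0.01751568, -0.32843615])}
wrist {'fov_y': 64.51439345624371, 'cx': 315.78710604493006, 'cy': 203.99252628239498, 'T_tool_cam': array([[ 1.50576724e-03,  9.73988701e-01,  2.26591579e-01,
         6.52640280e-02],
       [ 9.99998866e-01, -1.46795664e-03, -3.35371476e-04,
        -6.18188726e-04],
       [ 5.97858451e-06,  2.26591827e-01, -9.73989807e-01,
        -1.78656714e-01],
       [ 0.00000000e+00,  0.00000000e+00,  0.00000000e+00,
         1.00000000e+00]])}
{'time': 0.15, 'joint_positions': array([ 1.03185677e+00,  8.78036867e-02,  1.37189061e+00,  1.88141454e-05,
        1.68359539e+00, -1.03096675e-01]), 'qvel': array([ 9.35580884e-04, -3.10264816e-03, -4.94664679e-03,  1.75596423e-03,
        2.19608524e-03,  4.50760308e-05]), 'joint_torque': array([ 1.19777123e-03, -3.40643513e+01, -3.02792537e+01,  7.18470197e-02,
        3.05699219e-02, -1.15975008e-04]), 'tool_pos': array([0.23197828, 0.49822618, 0.20457133]), 'ee_rot': array([-3.13990655e+00, -1.93247729e-04,  2.70575171e+00]), 'wrist_force': array([-0.15764217,  0.56677513, -0.0129551 ]), 'wrist_torque': array([-0.01638368,  0.05552209,  0.02625971]), 'finger_force': 0.0, 'width': 0.09405361833444931}
```

View pics/scene0.png

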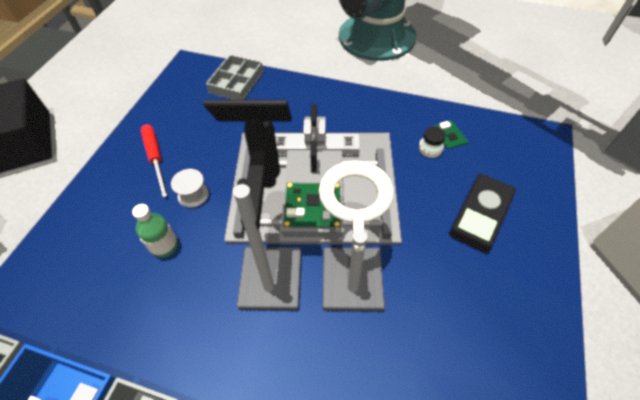

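View pics/side0.png

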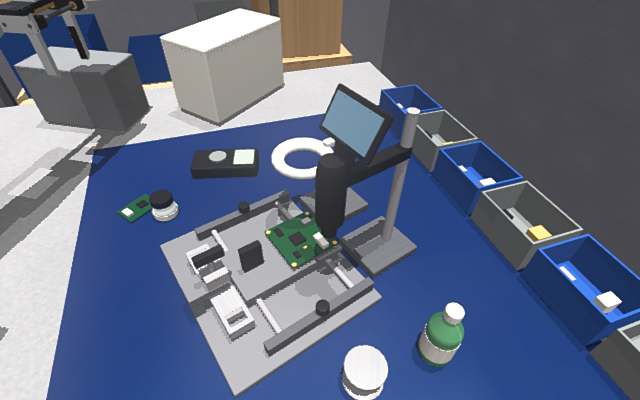

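The side view shows the T bar at about (207,256), the grip tab at (251,256), the thumbscrews at (244,207) and (322,307), and the microscope base near (380,250). The microscope is on the near side of this camera (world −y), and the lamp is on the far side.

Run:
```python
from h import *
d=load('side0');im=d['image'];dark=(im.max(2)<70).astype(np.uint8)
def blob(u0,v0,u1,v1,zlo,zhi):
    P=[]
    for v in range(v0,v1):
        for u in range(u0,u1):
            if dark[v,u] and d['depth'][v,u]>0:
                p=dep(d,u,v)
                if zlo<p[2]<zhi:P.append(p)
    P=np.array(P);c=P.mean(0);(rx,ry),(w,h),a=cv2.minAreaRect((P[:,:2]*1000).astype(np.float32))
    print(len(P),c.round(4),'min',P.min(0).round(3),'max',P.max(0).round(3),'rect',round(rx,1),round(ry,1),round(w,1),round(h,1),round(a,1));return c
print('T');blob(185,240,230,270,.114,.13);blob(185,240,230,270,.095,.13)
print('tab');blob(232,235,270,280,.082,.1);blob(232,235,270,280,.05,.1)
a=blob(236,198,254,217,.03,.12);b=blob(312,298,333,317,.03,.12)
print('axis',np.degrees(np.arctan2(*(a-b)[:2][::-1])))
```

```text
T
108 [ 0.4465 -0.0352  0.1174] min [ 0.426 -0.043  0.114] max [ 0.469 -0.023  0.121] rect 447.3 -34.0 42.9 11.5 15.6
247 [ 0.4476 -0.0366  0.1127] min [ 0.426 -0.044  0.103] max [ 0.47  -0.023  0.121] rect 447.6 -34.2 44.0 12.1 15.6
tab
96 [ 0.5101 -0.0165  0.0863] min [ 0.492 -0.025  0.082] max [ 0.527 -0.005  0.089] rect 509.4 -15.2 34.1 11.9 15.3
365 [ 0.5097 -0.0187  0.0716] min [ 0.492 -0.025  0.05 ] max [ 0.528 -0.005  0.089] rect 509.8 -15.4 35.2 12.3 14.4
89 [0.52   0.123  0.0439] min [0.51  0.115 0.032] max [0.53  0.136 0.05 ] rect 520.4 125.9 19.0 19.1 64.8
84 [ 0.5929 -0.1324  0.0433] min [ 0.585 -0.139  0.033] max [ 0.603 -0.119  0.051] rect 593.7 -129.1 19.6 18.0 87.2
axis 105.92769178024093
```

Run:
```python
import cv2
im=cv2.imread('pics/side0.png')[180:330,150:350]
cv2.imwrite('pics/crop.png',cv2.resize(im,(800,600),interpolation=cv2.INTER_CUBIC))
```

```text
(no output)
```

View pics/crop.png

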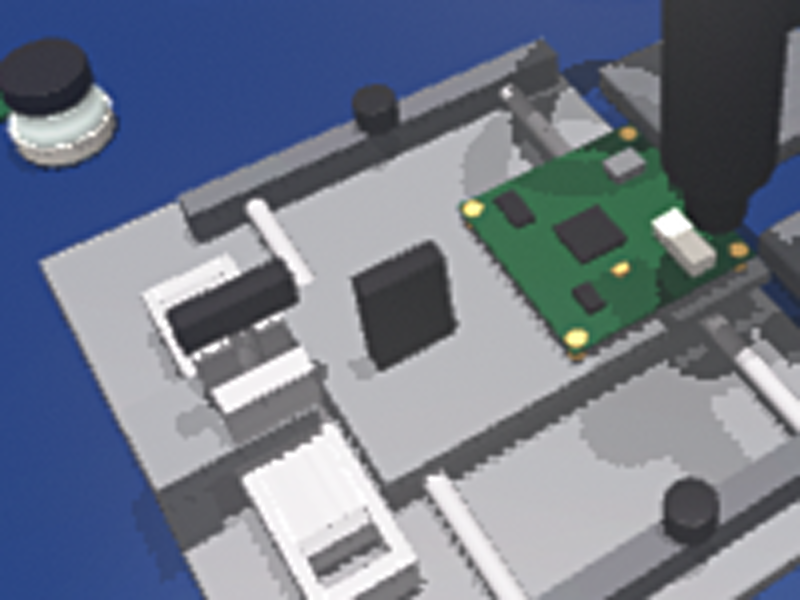

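Measured: the plunger is at (0.4475,−0.034), the tab at (0.5097,−0.0154) and the fixture yaw is about 15.9°. The plunger–tab distance of 65 mm and heights of 119 and 88 mm match what was given. Next I check clearance to the screen and work out the approach.

```bash
cat >> h.py <<'E'
YAW=0.277
def delta(target,yaw,o=None):
    o=o or robot.get_obs();M=R.from_euler('xyz',o['ee_rot']);T=R.from_euler('xyz',[np.pi,0,yaw])
    print('rot',(M.inv()*T).as_rotvec().round(3),'cm',(M.inv().apply(np.array(target)-o['tool_pos'])*100).round(2))
E
python3 - <<'E'
from h import *
delta([.4475,-.034,.2],YAW+np.pi)
for n in('side0','scene0'):
    d=load(n);F=np.array([[np.cos(YAW),np.sin(YAW)],[-np.sin(YAW),np.cos(YAW)]]);P=[]
    for v in range(0,400,2):
        for u in range(0,640,2):
            if d['depth'][v,u]>0:
                p=dep(d,u,v);q=F@(p[:2]-[.5097,-.0154])
                if p[2]>.13 and -.2<q[0]<.25 and abs(q[1])<.2:P.append([*q,p[2]])
    P=np.array(P)
    for lo in np.arange(.12,.38,.04):
        for s in(-1,1):
            Q=P[(P[:,2]>=lo)&(P[:,2]<lo+.04)&(P[:,1]*s>0)]
            if len(Q)>3:print(n,lo.round(2),s,Q.min(0)[:2].round(3),Q.max(0)[:2].round(3))
E
```

```text
rot [-0.002 -0.001 -0.713] cm [-42.01 -39.15   0.52]
side0 0.12 -1 [ 0.084 -0.09 ] [ 0.248 -0.06 ]
side0 0.12 1 [0.096 0.021] [0.185 0.109]
side0 0.16 -1 [ 0.084 -0.09 ] [ 0.249 -0.061]
side0 0.16 1 [0.095 0.019] [0.213 0.122]
side0 0.2 -1 [ 0.084 -0.09 ] [ 0.25  -0.056]
side0 0.24 -1 [ 0.084 -0.117] [ 0.25  -0.021]
side0 0.28 -1 [ 0.116 -0.118] [ 0.25  -0.018]
side0 0.32 -1 [ 0.137 -0.117] [ 0.153 -0.018]
scene0 0.12 -1 [ 0.105 -0.074] [ 0.25  -0.046]
scene0 0.12 1 [0.112 0.025] [0.25  0.116]
scene0 0.16 -1 [ 0.105 -0.075] [ 0.25  -0.046]
scene0 0.16 1 [0.098 0.018] [0.25  0.127]
scene0 0.2 -1 [ 0.105 -0.088] [ 0.25  -0.046]
scene0 0.24 -1 [ 0.099 -0.088] [ 0.25 -0.02]
scene0 0.28 -1 [ 0.125 -0.116] [ 0.25  -0.018]
scene0 0.32 -1 [ 0.143 -0.116] [ 0.154 -0.018]
```

Call:
move_arm:
  deltas: [0, 0, -0.12, -4, -3.5, 0, 0, 0, 0, -0.24, -8, -7, 0, 0, 0, 0, -0.36, -12, -11, 0, 0, 0, 0, -0.48, -16, -14.5, 0, 0, 0, 0, -0.6, -20, -18, 0, 0, 0, 0, -0.713, -24, -22, 0, 0, 0, 0, -0.713, -28, -25.5, 0, 0, 0, 0, -0.713, -31.5, -29, 0, 0]

```text
time: 0.95
tool_pos: [0.382, 0.136, 0.2054]
ee_rot: [3.142, 0.001, -2.864]
wrist_force: [0.3, -0.6, 0.5]
width: 0.0469
finger_force: 0.0
```

Run:
```python
from h import *
o=robot.get_obs();print(o['tool_pos'],o['ee_rot'],o['joint_positions'],o['width'])
delta([.4475,-.034,.2],YAW+np.pi)
```

```text
[0.38195138 0.13599953 0.2053601 ] [ 3.14151107e+00  5.14932404e-04 -2.86357926e+00] [ 2.01904083e-01 -2.41807446e-01  1.67765596e+00  1.21600381e-04
  1.70523690e+00 -1.64688932e+00] 0.04685709784507256
rot [0.    0.001 0.001] cm [ -1.64 -18.15   0.54]
```

Call:
move_arm:
  deltas: [0, 0, 0, -0.4, -4.5, 0, 0, 0, 0, 0, -0.8, -9, 0, 0, 0, 0, 0, -1.2, -13.5, 0, 0, 0, 0, 0, -1.64, -18.15, 0.5, 0, 0, 0, 0, -1.64, -18.15, 0.5, 0, 0, 0, 0, -1.64, -18.15, 0.5, 0]

```text
time: 1.55
tool_pos: [0.4469, -0.0328, 0.1998]
ee_rot: [3.14, -0.001, -2.867]
wrist_force: [-0.0, 0.2, 0.4]
width: 0.0473
finger_force: 0.0
```

Run:
```python
from h import *
snap('wrist','w1');d=load('w1');im=d['image']
o=robot.get_obs();print(o['tool_pos'],o['ee_rot'])
dark=im.max(2)<70
P=[]
for v in range(400):
    for u in range(640):
        if dark[v,u] and d['depth'][v,u]>0:
            p=dep(d,u,v)
            if .08<p[2]<.125 and np.hypot(p[0]-.478,p[1]+.025)<.08:P.append([*p,u,v])
P=np.array(P)
for lo,hi in((.08,.095),(.105,.125)):
    Q=P[(P[:,2]>lo)&(P[:,2]<hi)];print(len(Q),Q[:,2].max(),cv2.minAreaRect((Q[:,:2]*1000).astype(np.float32)),Q[:,3:].mean(0))
```

```text
[ 0.44683616 -0.03191545  0.20009927] [ 3.14033076e+00 -7.71813199e-04 -2.86489380e+00]
128 0.08934229197781579 ((496.0885925292969, -18.638729095458984), (11.754779815673828, 9.882627487182617), 17.618423461914062) [316.4453125 251.453125 ]
620 0.11994552591824781 ((445.2532043457031, -33.747215270996094), (45.537567138671875, 11.089218139648438), 16.008487701416016) [315.6016129  209.14354839]
```

View pics/w1.png

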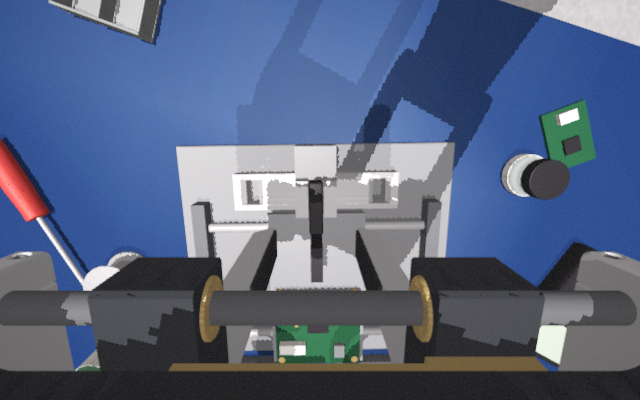

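The wrist view shows the T bar at (316,209) between the collar slots. Its yaw is 16.0°, its length 45.5 mm and its top 120 mm up, so the first fix holds. Next I go down and grip.

Call:
move_arm:
  deltas: [0, 0, 0, 0, -0.15, 4, 0, 0, 0, 0, 0, -0.15, 8, 0, 0, 0, 0, 0, -0.15, 10.6, 0, 0, 0, 0, 0, -0.15, 10.6, 0, 0, 0, 0, 0, -0.15, 10.6, 1, 0, 0, 0, 0, -0.15, 10.6, 1, 0, 0, 0, 0, -0.15, 10.6, 1, 0, 0, 0, 0, -0.15, 10.6, 1]

```text
time: 2.4
tool_pos: [0.4487, -0.0338, 0.0961]
ee_rot: [-3.14, 0.003, -2.864]
wrist_force: [-0.1, 0.8, -0.4]
width: 0.0188
finger_force: 0.0
```

Call:
move_arm:
  deltas: [0, 0, 0, 0, 0, 0, 1, 0, 0, 0, 0, 0, 0, 1, 0, 0, 0, 0, 0, 0, 1, 0, 0, 0, 0, 0, 0, 1]

```text
time: 2.8
tool_pos: [0.4481, -0.0326, 0.0957]
ee_rot: [3.14, 0.002, -2.864]
wrist_force: [-1.3, 5.0, 5.8]
width: 0.0116
finger_force: 30.0
```

Call:
move_arm:
  deltas: [0, 0, 0, 0, 0, -0.8, 1, 0, 0, 0, 0, 0, -1.6, 1, 0, 0, 0, 0, 0, -2.5, 1, 0, 0, 0, 0, 0, -2.5, 1, 0, 0, 0, 0, 0, -2.5, 1]

```text
time: 3.3
tool_pos: [0.4481, -0.0326, 0.1181]
ee_rot: [3.139, 0.001, -2.864]
wrist_force: [4.7, 4.6, -6.6]
width: 0.0118
finger_force: 30.0
```

Call:
move_arm:
  deltas: [0, 0, 0, 0, 0, -0.3, 1, 0, 0, 0, 0, 0, -0.3, 1, 0, 0, 0.14, 0, 0, -0.3, 1, 0, 0, 0.28, 0, 0, -0.3, 1, 0, 0, 0.42, 0, 0, -0.3, 1, 0, 0, 0.56, 0, 0, -0.3, 1, 0, 0, 0.7, 0, 0, -0.3, 1]

```text
time: 4.0
tool_pos: [0.448, -0.0338, 0.1208]
ee_rot: [3.141, 0.0, 2.713]
wrist_force: [3.8, 1.4, -5.3]
width: 0.0117
finger_force: 30.0
```

Call:
move_arm:
  deltas: [0, 0, 0.14, 0, 0, 0, 1, 0, 0, 0.28, 0, 0, 0, 1, 0, 0, 0.42, 0, 0, 0, 1, 0, 0, 0.56, 0, 0, 0, 1, 0, 0, 0.7, 0, 0, 0, 1, 0, 0, 0.84, 0, 0, 0, 1, 0, 0, 0.87, 0, 0, 0, 1, 0, 0, 0.87, 0, 0, 0, 1]

```text
time: 4.8
tool_pos: [0.4469, -0.0348, 0.1211]
ee_rot: [-3.139, 0.001, 1.85]
wrist_force: [0.6, -3.1, -6.6]
width: 0.0118
finger_force: 30.0
```

Call:
move_arm:
  deltas: [0, 0, 0, 0, 0, 0.25, 1, 0, 0, 0, 0, 0, 0.4, 1, 0, 0, 0, 0, 0, 0.4, 0.2, 0, 0, 0, 0, 0, 0.4, 0.2, 0, 0, 0, 0, 0, 0.4, 0.2, 0, 0, 0, 0, 0, 0.4, 0.2, 0, 0, 0, 0, 0, 0.4, 0.2]

```text
time: 5.5
tool_pos: [0.448, -0.0335, 0.1191]
ee_rot: [3.14, 0.0, 1.849]
wrist_force: [0.4, 0.3, -0.8]
width: 0.0377
finger_force: 0.0
```

Now I raise the tool and check with the wrist and side cameras.

Call:
move_arm:
  deltas: [0, 0, 0, 0, 0, -4, 0.2, 0, 0, 0, 0, 0, -8, 0.2, 0, 0, 0, 0, 0, -9, 0.2, 0, 0, 0, 0, 0, -9, 0.2]

```text
time: 5.9
tool_pos: [0.4489, -0.0339, 0.2107]
ee_rot: [3.137, 0.002, 1.849]
wrist_force: [-0.6, 0.5, 0.1]
width: 0.0377
finger_force: 0.0
```

Run:
```python
from h import *
snap('side','s2');d=load('s2');im=d['image']
dark=im.max(2)<70
P=np.array([dep(d,u,v) for v in range(225,290) for u in range(180,275) if dark[v,u] and d['depth'][v,u]>0])
for c,r,lo,hi in(((.4475,-.034),.03,.11,.155),((.5097,-.0154),.03,.05,.095)):
    Q=P[(P[:,2]>lo)&(P[:,2]<hi)&(np.hypot(P[:,0]-c[0],P[:,1]-c[1])<r)];print(len(Q),Q[:,2].max(),cv2.minAreaRect((Q[:,:2]*1000).astype(np.float32)))
o=robot.get_obs();print(o['tool_pos'],o['joint_positions'])
t=np.array([.5097,-.0154,.185]);delta(t,YAW+np.pi)
```

```text
277 0.14149938052661248 ((447.7148742675781, -33.22187805175781), (11.738933563232422, 45.89469528198242), 15.679387092590332)
443 0.0906560519621753 ((509.8738708496094, -13.929706573486328), (36.205963134765625, 14.238628387451172), 17.064441680908203)
[ 0.44784938 -0.03369548  0.20854733] [-2.01608470e-01 -1.41335792e-01  1.58779859e+00  1.91990223e-04
  1.69414697e+00 -4.79697658e-01]
rot [ 1.00e-03  1.00e-03 -1.57e+00] cm [0.06 6.45 2.36]
```

View pics/s2.png

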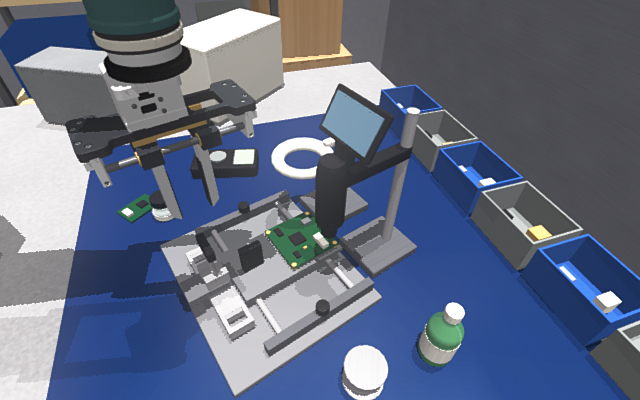

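The plunger stands out: bar top at 141 mm, turned across at (205,245), and the tab at (251,257) has not moved. Next I turn back over the plunger, then go to the tab.

Call:
move_arm:
  deltas: [0, 0, -0.14, 0, 0, 0, 0, 0, 0, -0.28, 0, 0, 0, 0, 0, 0, -0.42, 0, 0, 0, 0, 0, 0, -0.56, 0, 0, 0, 0, 0, 0, -0.7, 0, 0, 0, 0, 0, 0, -0.84, 0, 0, 0, 0, 0, 0, -0.98, 0, 0, 0, 0, 0, 0, -1.12, 0, 0, 0, 0]

```text
time: 6.75
tool_pos: [0.4464, -0.0334, 0.2055]
ee_rot: [3.141, -0.005, 2.975]
wrist_force: [-0.2, 0.2, 1.3]
width: 0.047
finger_force: 0.0
```

Call:
move_arm:
  deltas: [0, 0, -0.14, 0, 0, 0, 0, 0, 0, -0.28, 0, 0, 0, 0, 0, 0, -0.42, 0, 0, 0, 0, 0, 0, -0.45, 0, 0, 0, 0, 0, 0, -0.45, 0, 0, 0, 0]

```text
time: 7.25
tool_pos: [0.4465, -0.0335, 0.2058]
ee_rot: [3.139, -0.004, -2.865]
wrist_force: [0.6, -0.1, 0.1]
width: 0.0469
finger_force: 0.0
```

Run:
```python
from h import *
o=robot.get_obs();print(o['tool_pos'],o['ee_rot'],o['width'])
delta([.5097,-.0150,.062],YAW+np.pi)
```

```text
[ 0.44646992 -0.03346703  0.20583979] [ 3.13931976 -0.00407191 -2.86451605] 0.04689737295264865
rot [ 0.002 -0.004  0.   ] cm [-6.650e+00  1.000e-02  1.436e+01]
```

Call:
move_arm:
  deltas: [0, 0, 0, -3.5, 0, 0, 0, 0, 0, 0, -6.6, 0, 0, 0, 0, 0, 0, -6.6, 0, 4, 0, 0, 0, 0, -6.6, 0, 8.5, 0, 0, 0, 0, -6.6, 0, 12.5, 0, 0, 0, 0, -6.6, 0, 14.2, 0, 0, 0, 0, -6.6, 0, 14.2, 0.5, 0, 0, 0, -6.6, 0, 14.2, 1]

```text
time: 8.05
tool_pos: [0.5107, -0.0156, 0.0659]
ee_rot: [3.141, -0.001, -2.865]
wrist_force: [-0.4, -0.2, 0.7]
width: 0.0346
finger_force: 0.0
```

Call:
move_arm:
  deltas: [0, 0, 0, 0, 0, 0, 1, 0, 0, 0, 0, 0, 0, 1, 0, 0, 0, 0, 0, 0, 1, 0, 0, 0, 0, 0, 0, 1, 0, 0, 0, 0, 0, 0, 1, 0, 0, 0, 0, 0, 0, 1]

```text
time: 8.65
tool_pos: [0.5122, -0.0155, 0.0681]
ee_rot: [-3.141, 0.003, -2.864]
wrist_force: [0.3, 1.0, 6.0]
width: 0.0119
finger_force: 30.0
```

Call:
move_arm:
  deltas: [0, 0, 0, 0, -1, 0, 1, 0, 0, 0, 0, -2, 0, 1, 0, 0, 0, 0, -3, 0, 1, 0, 0, 0, 0, -4, 0, 1, 0, 0, 0, 0, -5, 0, 1, 0, 0, 0, 0, -6, 0, 1, 0, 0, 0, 0, -6.7, 0, 1, 0, 0, 0, 0, -6.7, 0, 1]

```text
time: 9.45
tool_pos: [0.5316, -0.0808, 0.0681]
ee_rot: [-3.14, 0.005, -2.865]
wrist_force: [1.6, 1.1, 6.2]
width: 0.0118
finger_force: 30.0
```

Run:
```python
from h import *
o=robot.get_obs();print(o['tool_pos'],o['wrist_force'])
y=np.array([-np.sin(YAW),np.cos(YAW)]);print((o['tool_pos'][:2]-[.5122,-.0155])@y,(o['tool_pos'][:2]-[.5097,-.0154])@y)
```

```text
[ 0.53155415 -0.080849    0.06811598] [1.64520256 1.10310329 6.2225042 ]
-0.06815070564281893 -0.06893057176818168
```

Nearly there: the last 2–3 mm, until the stop is felt, and then release.

Call:
move_arm:
  deltas: [0, 0, 0, 0, -0.15, 0, 1, 0, 0, 0, 0, -0.3, 0, 1, 0, 0, 0, 0, -0.3, 0, 1]

```text
time: 9.75
tool_pos: [0.5316, -0.0809, 0.0681]
ee_rot: [3.138, 0.004, -2.864]
wrist_force: [1.3, 7.2, 6.6]
width: 0.0116
finger_force: 30.0
```

Call:
move_arm:
  deltas: [0, 0, 0, 0, 0, 0, 0.2, 0, 0, 0, 0, 0, 0, 0.2, 0, 0, 0, 0, 0, 0, 0.2, 0, 0, 0, 0, 0, 0, 0.2, 0, 0, 0, 0, 0, -4, 0.2, 0, 0, 0, 0, 0, -8.5, 0.2, 0, 0, 0, 0, 0, -13, 0.2, 0, 0, 0, 0, 0, -13, 0.2]

```text
time: 10.55
tool_pos: [0.5338, -0.0842, 0.2046]
ee_rot: [-3.134, 0.012, -2.865]
wrist_force: [0.9, -0.2, 0.0]
width: 0.0375
finger_force: 0.0
```

Run:
```python
from h import *
snap('side','s3');d=load('s3');im=d['image']
dark=im.max(2)<70
P=np.array([dep(d,u,v) for v in range(225,340) for u in range(180,330) if dark[v,u] and d['depth'][v,u]>0])
for c,r,lo,hi in(((.4475,-.034),.03,.11,.155),((.529,-.083),.03,.055,.095)):
    Q=P[(P[:,2]>lo)&(P[:,2]<hi)&(np.hypot(P[:,0]-c[0],P[:,1]-c[1])<r)];print(len(Q),Q[:,2].max(),cv2.minAreaRect((Q[:,:2]*1000).astype(np.float32)))
o=robot.get_obs();print(o['tool_pos'],o['ee_rot'])
delta([.4475,-.034,.2],YAW-np.pi)
```

```text
237 0.1417445752332589 ((447.7737121582031, -33.13803482055664), (11.769548416137695, 45.726829528808594), 15.62890338897705)
451 0.09024842762760626 ((529.5209350585938, -81.40186309814453), (36.046722412109375, 13.479130744934082), 16.761903762817383)
[ 0.53231524 -0.08383032  0.20079001] [-3.13699663  0.00721008 -2.86472311]
rot [-0.005  0.007 -0.   ] cm [ 6.8   7.11 -0.  ]
```

View pics/s3.png

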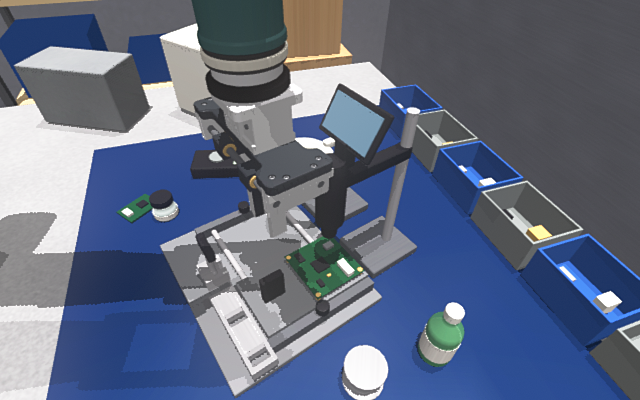

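The tab, now at (272,285), has moved 70 mm to the microscope's stop. The plunger is still out and turned at (205,247). Back to the plunger.

Call:
move_arm:
  deltas: [0, 0, 0, 3.4, 3.55, 0, 0.2, 0, 0, 0, 6.8, 7.1, 0, 0.2, 0, 0, 0.14, 6.8, 7.1, 0, 0.2, 0, 0, 0.28, 6.8, 7.1, 0, 0.2, 0, 0, 0.42, 6.8, 7.1, 0, 0.2, 0, 0, 0.56, 6.8, 7.1, 0, 0.2, 0, 0, 0.7, 6.8, 7.1, 0, 0.2, 0, 0, 0.84, 6.8, 7.1, 0, 0.2]

```text
time: 11.4
tool_pos: [0.4444, -0.0333, 0.1942]
ee_rot: [-3.14, -0.004, 2.573]
wrist_force: [-0.0, 0.7, 0.5]
width: 0.0377
finger_force: 0.0
```

Call:
move_arm:
  deltas: [0, 0, 0.14, 0, 0, 0, 0.2, 0, 0, 0.28, 0, 0, 0, 0.2, 0, 0, 0.42, 0, 0, 0, 0.2, 0, 0, 0.56, 0, 0, 0, 0.2, 0, 0, 0.7, 0, 0, 0, 0.2, 0, 0, 0.73, 0, 0, 0, 0.2, 0, 0, 0.73, 0, 0, 0, 0.2]

```text
time: 12.1
tool_pos: [0.4448, -0.0333, 0.1951]
ee_rot: [-3.139, -0.001, 1.851]
wrist_force: [-0.6, 0.0, -0.5]
width: 0.0376
finger_force: 0.0
```

Run:
```python
from h import *
o=robot.get_obs();print(o['tool_pos'],o['ee_rot'],o['width'])
delta([.4475,-.0335,.117],YAW+np.pi/2)
```

```text
[ 0.44476862 -0.0333129   0.19505597] [-3.13926946e+00 -1.13085279e-03  1.85057697e+00] 0.03762027365705195
rot [-0.002 -0.001  0.003] cm [-0.1   0.28  7.8 ]
```

Call:
move_arm:
  deltas: [0, 0, 0, -0.1, 0.28, 4, 0.2, 0, 0, 0, -0.1, 0.28, 7.8, 0.2, 0, 0, 0, -0.1, 0.28, 7.8, 0.2, 0, 0, 0, -0.1, 0.28, 7.8, 1, 0, 0, 0, -0.1, 0.28, 7.8, 1, 0, 0, 0, -0.1, 0.28, 7.8, 1, 0, 0, 0, -0.1, 0.28, 7.8, 1, 0, 0, 0, -0.1, 0.28, 7.8, 1]

```text
time: 12.9
tool_pos: [0.4469, -0.0347, 0.1208]
ee_rot: [-3.138, 0.002, 1.849]
wrist_force: [-7.4, -2.0, 5.6]
width: 0.0121
finger_force: 30.0
```

Call:
move_arm:
  deltas: [0, 0, 0, 0, 0, 0, 1, 0, 0, 0, 0, 0, 0, 1, 0, 0, 0, 0, 0, -0.3, 1, 0, 0, 0, 0, 0, -0.3, 1]

```text
time: 13.3
tool_pos: [0.4469, -0.0347, 0.1213]
ee_rot: [-3.138, 0.002, 1.849]
wrist_force: [-3.7, -3.2, -7.3]
width: 0.0119
finger_force: 30.0
```

Call:
move_arm:
  deltas: [0, 0, 0, 0, 0, -0.3, 1, 0, 0, -0.14, 0, 0, -0.3, 1, 0, 0, -0.28, 0, 0, -0.3, 1, 0, 0, -0.42, 0, 0, -0.3, 1, 0, 0, -0.56, 0, 0, -0.3, 1, 0, 0, -0.7, 0, 0, -0.3, 1, 0, 0, -0.84, 0, 0, -0.3, 1, 0, 0, -0.98, 0, 0, -0.3, 1]

```text
time: 14.1
tool_pos: [0.448, -0.0336, 0.124]
ee_rot: [-3.141, -0.001, 2.835]
wrist_force: [-0.1, -1.5, -7.0]
width: 0.0113
finger_force: 30.0
```

Call:
move_arm:
  deltas: [0, 0, -0.14, 0, 0, 0, 1, 0, 0, -0.28, 0, 0, 0, 1, 0, 0, -0.42, 0, 0, 0, 1, 0, 0, -0.56, 0, 0, 0, 1, 0, 0, -0.59, 0, 0, 0, 1, 0, 0, -0.59, 0, 0, 0, 1]

```text
time: 14.7
tool_pos: [0.448, -0.0326, 0.124]
ee_rot: [3.139, -0.001, -2.864]
wrist_force: [-1.4, 1.5, -5.9]
width: 0.0121
finger_force: 30.0
```

Call:
move_arm:
  deltas: [0, 0, 0, 0, 0, 0.7, 1, 0, 0, 0, 0, 0, 1.4, 1, 0, 0, 0, 0, 0, 2.1, 1, 0, 0, 0, 0, 0, 2.1, 1]

```text
time: 15.1
tool_pos: [0.448, -0.0326, 0.1021]
ee_rot: [3.139, -0.001, -2.864]
wrist_force: [-1.7, 4.6, -3.6]
width: 0.0116
finger_force: 30.0
```

Call:
move_arm:
  deltas: [0, 0, 0, 0, 0, 0, 0.2, 0, 0, 0, 0, 0, 0, 0.2, 0, 0, 0, 0, 0, 0, 0.2, 0, 0, 0, 0, 0, 0, 0.2, 0, 0, 0, 0, 0, -4, 0.2, 0, 0, 0, 0, 0, -8.5, 0.2, 0, 0, 0, 0, 0, -10, 0.2, 0, 0, 0, 0, 0, -10, 0.2]

```text
time: 15.9
tool_pos: [0.4503, -0.0341, 0.207]
ee_rot: [-3.138, 0.007, -2.865]
wrist_force: [-0.2, 0.5, 0.1]
width: 0.0376
finger_force: 0.0
```

Run:
```python
from h import *
snap('side','s4');d=load('s4');im=d['image']
dark=im.max(2)<70
P=np.array([dep(d,u,v) for v in range(225,340) for u in range(180,330) if dark[v,u] and d['depth'][v,u]>0])
for c,r,lo,hi in(((.4475,-.034),.03,.098,.155),((.529,-.083),.03,.055,.095)):
    Q=P[(P[:,2]>lo)&(P[:,2]<hi)&(np.hypot(P[:,0]-c[0],P[:,1]-c[1])<r)];print(len(Q),Q[:,2].max(),cv2.minAreaRect((Q[:,:2]*1000).astype(np.float32)))
print(robot.get_obs()['tool_pos'])
```

```text
385 0.12061111450522122 ((447.6449890136719, -33.36140060424805), (44.74718475341797, 12.919139862060547), 17.436649322509766)
307 0.08975944889274268 ((529.3370971679688, -82.10475158691406), (34.98457717895508, 12.116722106933594), 14.876049995422363)
[ 0.44906771 -0.03377417  0.20429098]
```

View pics/s4.png

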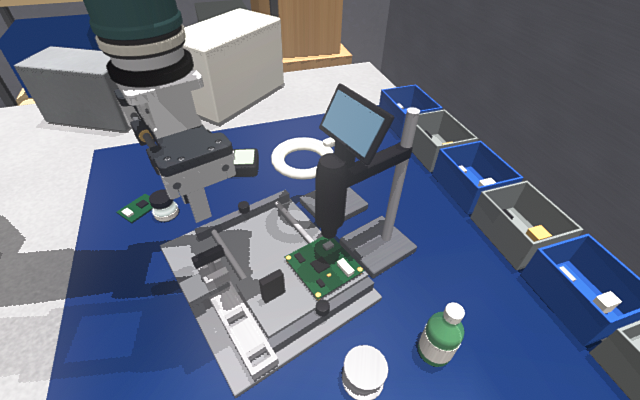

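The plunger is home: bar top at 120 mm, same as at the start, and bar aligned at (207,256). The tab at (272,285) is at the microscope stop, and nothing touches the robot. I'm handing in.

```bash
python3 -c "
from bench import robot
print(robot.close_job())"
```

```text
the job is handed in; nothing more can be done
None
```

The job is handed in at about 16 s: the carriage is at the microscope end stop, the plunger is home and aligned by the last camera check, and the arm is clear; no verdict came back.

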